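Set the gap of a slant jig with a gauge blade

TASK

Set the gap of the slant jig: lift the gauge blade out of its wooden stand by its black handle, slip it down the sloping gap between the two jaws until its cross shoulder rests on the upper edge of the fixed jaw, with the whole width of the blade between the jaws, and leave it there. Only then pull the sliding jaw by its post towards the fixed jaw until the blade is held between the two faces without play. Leave the blade seated and the jaw closed on it, and do not shift the concrete core, the bottle or the mould.

Things in the scene. Friction and masses are not known exactly. Their poses are not given: they have to be found in the camera images.
- gauge: Gauge blade, 148 mm long. Origin: middle of the tip edge; z along the blade to the handle, y across its width, x through its thickness. Steel blade 6 mm thick, 50 wide, z 0-70 (tip's last 6 mm thinner); shoulder 24 (x) by 60 (y), z 70-78; black handle 18 (x) by 30 (y), z 78-148. Starts upright in the stand, tip 10 mm above the table, shoulder on the stand's top
- stand: Fixed plywood stand block, 60 mm (x) by 100 mm (y), 80 mm high; origin centre of its underside. An upright slot 9 mm (x) by 55 mm (y) goes right through its middle; the gauge hangs in it by its shoulder
- jig: Slant jig, fixed to the bench: grey base 210 mm (x) by 130 mm (y), 16 mm high; origin centre of its underside; z up; +x points from the fixed jaw to the sliding jaw and its post. The gap between the jaws slopes in the x-z plane
- fixed_jaw: Fixed steel jaw plate, 90 mm wide (y), 85 long down the slope, 20 thick. Origin: middle of its gap face's upper edge, 95 mm above the table, at x -60 mm in the jig. z points up out of the gap along the slope, 35 deg from vertical, leaning to the jig's -x; x square to the face, into the gap. Gap 85 deep, sides open. Gauge home: its origin at (3, 0, -70) mm here, z axes parallel
- jaw (a joint): Sliding jaw, m along the jig's x: 0 = faces touch, 0.030 = wide open. Clear gap square to the faces = 0.82 times this (starts 12 to 20 mm); closed on the blade it reads 0.0073. Stiff slide, about 4 N, stays where it is left. Its face is parallel to the fixed one, its upper edge 6 mm lower
- jaw_post (a point): Centre of the top of the sliding jaw's upright round steel post, 24 mm diameter, 80 mm tall, top 125 mm above the table, standing on the jaw's 84 mm wide grey block (its top 45 mm above the table)
- core: Concrete core disc lying flat, 100 mm diameter, 45 mm high; origin centre of underside; leave alone
- bottle: Yellow plastic bottle, 60 mm diameter, 140 mm tall; origin centre of underside; leave alone
- mould: Open dark steel tube mould standing upright, 90 mm outer diameter, 70 mm high; origin centre of underside; leave alone
Not all that is in view belongs to the job. Of the things that look like the gauge, the smaller one is meant. Of the things shaped like the jig, the grey one is meant.

How it is judged:
By the outcome, as a careful person would: the job done as asked, in the order asked, and still so for the second after the job is handed in, with the robot touching nothing.
It also fails if it takes over 51 s, if anything falls off the work surface, if the arm or the gripper's body presses on something with over 40 N, if the wrist force passes 120 N, or if a joint passes its speed limit or range.

ROBOT

A 6-joint arm with a two-finger parallel gripper is mounted at the origin on the work surface. World frame = base frame: x ahead of the robot, y to its left, z up, the work surface at z = 0. Lengths are in m, angles in rad, forces in N, time in s.
With the tool pointing down it reaches from about 0.275 to 1 m from the base axis. Payload 8.4 kg.
Tool frame: the origin (TCP) lies at the centre of the arm's flange, where the gripper is bolted on; the fingertips stand 173 mm ahead of it and the grasp point (between the pads) lies 155 mm ahead of it; z points along the fingers, y is the line along which they close (so a half turn about z gives the same grasp; the last joint's range is limited). The gripper opens to 85 mm and grips with 20 to 120 N. Pads are 22 mm wide; open, the fingers measure 114 mm over their backs; the gripper's body (76 mm by 85 mm) begins 54 mm behind the grasp point. The pads swing forward as they close: fully open they stand 13 mm farther back than shut.
Start: joints at [1.178, 0.353, 1.633, -0, 1.155, -0.002], TCP at [0.238, 0.578, 0.405] pointing down, gripper open.
Joint ranges: [-2.63, 2.63], [-0.92, 2.1], [0.06, 2.66], [-1.3, 4.44], [0, 2.69], [-3.02, 3.02]. Speed limits (rad/s): [2.22, 2.22, 2.79, 3.14, 3.14, 3.14].

INTERFACE

Orientations are given as [roll, pitch, yaw] about the fixed x, y, z axes, in that order (R = Rz(yaw) Ry(pitch) Rx(roll)).
In Python, from rig import readout, vision, robot gives the robot as it stands. The module is installed in compiled form; this text tells all that it offers.
- The arm moves only by the shell command python3 -m pendant 'ROWS' [FORCE]. ROWS is a JSON object of lists of equal length, an entry for each row: "fingers": the opening, from 0 (shut) to 1 (fully open); "slide": the shift along the tool's x, y, z in m, a list of three; "angular": the turn, a rotation vector about the tool's x, y, z in degrees, a list of three. A call has 1 to 20 rows; each row shifts and turns the commanded pose from where the row before left it, along the tool's axes as they then stand; what a row does not reach is not made up. A row lasts 1/12 s, in which the tool goes at most 41.7 mm and 7.16 degrees, less where a joint would pass 70% of its speed; a pose out of reach is approached as far as the arm can. A call with a gripper value outside its range is refused whole. The fingers move at their own pace and stop on an object; FORCE is the grip in N (left out, the last holds). Time passes only in rows, so rows that do not move let the fingers close. It gives the time, the measured TCP pose, the force, the opening and the grip force at its end, in the units of the state.
- readout.state(): the state, without advancing time (a new reading comes with each control period).
- vision.capture(name): name is "scene" or "top" or "wrist"; returns the picture (420x560x3 uint8, red, green, blue); there is no depth.
- vision.camera_params(name): a dict with "fov_y" (degrees; the focal length in pixels is half the picture's height over the tangent of half this angle, whatever the lens; pixels are square), "cx", "cy" (the principal point, pixels), "R" (3x3) and "t" (3): a world point X has camera coordinates R X + t; the wrist camera has in their place "mount" (4x4, takes a point from camera to tool coordinates, whose origin is the TCP and whose axes are the flange's). Camera axes: x right, y down, z forward; pixel columns grow to the right and rows downward; lengths in m; the calibration is good to about 2 mm. A picture is of the moment at which its call begins: read the wrist's pose just before it. camera_params takes no time and is no camera call.
- robot.close_job(): hands the job in; it is judged then, once.
Trained networks look in the newest picture that a camera, given by its name, has taken for a name from the list of things; names that differ only in an ending like _2 or _b are one class to them, and where a whole thing is asked for, a point or a joint stands for the part that bears it (a point fixed in the world has none). Each returns a list of dicts, best first, with "p" (0 to 1); they miss things now and then, are a little off and sometimes report something else, mostly with a low value. They report only what shows in the picture. A call takes as long as a camera call. They do not tell look-alikes from the thing itself.
- vision.outline_of(camera, thing): "mask" (420x560 bool, what is visible of it) and "bbox" ([centre column, centre row, width, height] in pixels, round what is visible of it).
The state is a dict: "t": time; "qpos": joint angles; "dq": joint speeds; "joint_efforts": joint torques, N m; "ee_pos": TCP position; "tcp_rot": TCP orientation; "ft_force": force on the tool from outside, world axes, zero at the start; "ft_torque": the same for the moment, N m; "width": opening from 0.0 (shut) to 1.0 (fully open); "gripper_force": force on a finger pad.
Only numpy, scipy, OpenCV 4.12 (cv2) and the standard library are available. Lean on these libraries where they do the work, as an engineer would, in place of code of your own. Each camera call takes 0.05 s, during which the arm holds its last target. There are 200 camera calls.

## Working session

There is one attempt and no reset: what is moved stays moved. The work goes in short steps, Python scripts to look and compute and a shell command to move; the robot and the scene stay as the last step left them, time stands still between calls to the robot, and variables do not carry over. Pictures are saved under pics/ and viewed, at most 10 in all, crops included, and the job is handed in when it is done.

```bash
mkdir -p pics; python3 - <<'E'
from rig import readout, vision, robot
import cv2, numpy as np
print(readout.state())
ims=[]
for c in ["scene","top"]:
    im=vision.capture(c); cv2.imwrite(f"pics/{c}0.png",im[:,:,::-1])
    p=vision.camera_params(c); print(c,p)
    for th in ["gauge","stand","jig","fixed_jaw","jaw","jaw_post"]:
        for d in vision.outline_of(c,th)[:3]: print(c,th,round(d["p"],2),np.round(d["bbox"],1))
print(vision.camera_params("wrist"))
E
```

```text
{'t': 0.0, 'qpos': array([ 1.17755985e+00,  3.53636160e-01,  1.63417501e+00, -3.84208344e-07,
        1.15523726e+00, -2.38015593e-03]), 'dq': array([-8.14010619e-04,  5.19423636e-04,  9.78075401e-05, -6.00339605e-04,
       -1.29960855e-03,  1.09459230e-03]), 'joint_efforts': array([-3.48588183e-03, -6.05245399e+01, -3.42058825e+01, -4.24194559e-04,
        9.73952789e-03,  2.44919545e-05]), 'ee_pos': array([0.23800159, 0.57762889, 0.40395152]), 'tcp_rot': array([-3.14013688e+00, -3.11368222e-06,  2.75073649e+00]), 'ft_force': array([-1.04235752,  0.0854091 ,  0.51321449]), 'ft_torque': array([-0.02738863,  0.0293329 , -0.01101454]), 'gripper_force': 0.0, 'width': 1.0034367740223815}
scene {'fov_y': 56.31667600801434, 'cx': 277.9230109074058, 'cy': 204.8461996801732, 'R': array([[-0.66085011,  0.7505087 ,  0.00371775],
       [ 0.52419579,  0.46510715, -0.71336815],
       [-0.53711815, -0.46948059, -0.70077961]]), 't': array([ 0.29738709, -0.15397612,  1.24303751])}
scene gauge 0.94 [228.3 144.9  26.8  58.4]
scene gauge 0.91 [192.5 156.3  16.8  30.3]
scene jig 0.72 [266.8 235.5  87
[... 790 characters left out ...]
  61.9  79.9]
top fixed_jaw 0.95 [261.2 176.1  31.3  20.9]
top fixed_jaw 0.55 [165.7 276.   41.8  16.3]
top jaw 0.86 [169.5 302.4  45.4  63.7]
top jaw 0.76 [266.9 210.6  45.3  58.2]
top jaw_post 0.83 [267.4 209.2  43.6  52.5]
top jaw_post 0.83 [171.  302.   52.   58.3]
{'fov_y': 65.97985214671728, 'cx': 278.33335241552464, 'cy': 206.1569263025302, 'mount': array([[ 1.16601492e-04, -9.50034687e-01, -3.12144324e-01,
         8.05118245e-02],
       [ 9.99999977e-01,  1.67304384e-04, -1.35653529e-04,
        -8.74612234e-04],
       [ 1.81098672e-04, -3.12144301e-01,  9.50034685e-01,
         3.09773327e-02],
       [ 0.00000000e+00,  0.00000000e+00,  0.00000000e+00,
         1.00000000e+00]])}
```

View pics/scene0.png

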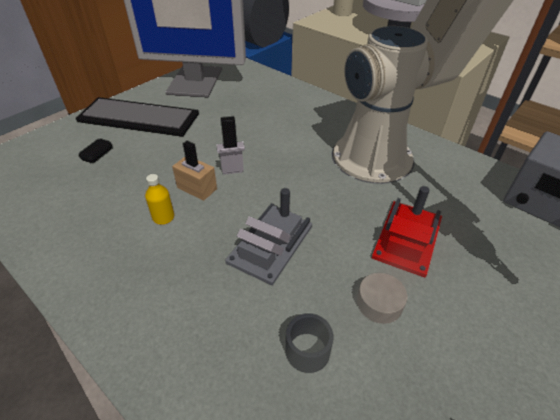

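View pics/top0.png

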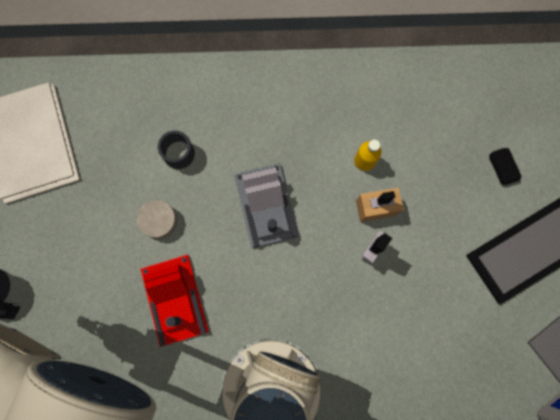

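The scene view shows the wooden stand with the small gauge at (193,172), its decoy at (230,150), the grey jig at (268,238) and the red decoy jig. In the top view the stand is at (380,203) and the grey jig at (266,206), with its post at (272,226), towards the robot.

```bash
cat > h.py <<'E'
import numpy as np, cv2
from scipy.spatial.transform import Rotation as Ro
from rig import readout, vision
def cam(name, st=None):
    p=vision.camera_params(name); f=210/np.tan(np.radians(p["fov_y"]/2))
    K=np.array([[f,0,p["cx"]],[0,f,p["cy"]],[0,0,1]])
    if name=="wrist":
        T=np.eye(4); T[:3,:3]=Ro.from_euler("xyz",st["tcp_rot"]).as_matrix(); T[:3,3]=st["ee_pos"]
        W=np.linalg.inv(T@p["mount"]); return K,W[:3,:3],W[:3,3]
    return K,np.array(p["R"]),np.array(p["t"])
def plane(c,uv,z):
    K,R,t=c; o=-R.T@t; d=R.T@np.linalg.solve(K,[uv[0],uv[1],1]); return o+d*(z-o[2])/d[2]
def proj(c,X):
    K,R,t=c; q=(np.atleast_2d(X)@R.T+t)@K.T; return q[:,:2]/q[:,2:]
def tri(cs,uvs):
    A=[];b=[]
    for c,uv in zip(cs,uvs):
        K,R,t=c;o=-R.T@t;d=R.T@np.linalg.solve(K,[uv[0],uv[1],1]);d/=np.linalg.norm(d);P=np.eye(3)-np.outer(d,d);A.append(P);b.append(P@o)
    return np.linalg.solve(sum(A),sum(b))
E
python3 - <<'E'
from h import *
S,T=cam("scene"),cam("top")
print("post top",plane(T,(272,224),.125),plane(S,(284,190),.125))
print("handle top",plane(T,(388,198),.158),plane(S,(190,143),.158))
print("stand top c",plane(T,(380,201),.08),"bottle",plane(T,(366,160),.07),plane(S,(160,219),0.0))
print("decoy top",tri([T,S],[(381,239),(229,118)]))
for uv in [(236,172),(283,167),(299,240),(257,247)]: print("corner",plane(T,uv,.016))
for uv in [(271,279),(228,262),(313,235)]: print("cornerS",plane(S,uv,.0))
im=np.hstack([cv2.resize(cv2.imread("pics/top0.png")[150:270,220:320],None,fx=4,fy=4,interpolation=2),cv2.resize(cv2.imread("pics/scene0.png")[180:300,220:320],None,fx=4,fy=4,interpolation=2)])
cv2.imwrite("pics/crop.png",im)
E
```

```text
post top [ 0.40603946 -0.0154465   0.125     ] [ 0.41018855 -0.01622402  0.125     ]
handle top [ 0.45605137 -0.29735625  0.158     ] [ 0.46284967 -0.29465847  0.158     ]
stand top c [ 0.46582597 -0.29564816  0.08      ] bottle [ 0.57996529 -0.26916682  0.07      ] [ 6.11042607e-01 -2.76585171e-01 -1.11022302e-16]
decoy top [ 0.35104255 -0.26342946  0.19424427]
corner [0.5724645  0.07928362 0.016     ]
corner [ 0.58299383 -0.05048514  0.016     ]
corner [ 0.37922058 -0.08654505  0.016     ]
corner [0.36364932 0.02602954 0.016     ]
cornerS [0.55705623 0.07287412 0.        ]
cornerS [ 0.58929903 -0.03741405  0.        ]
cornerS [ 3.85399413e-01  6.30067932e-02 -1.11022302e-16]
```

View pics/crop.png

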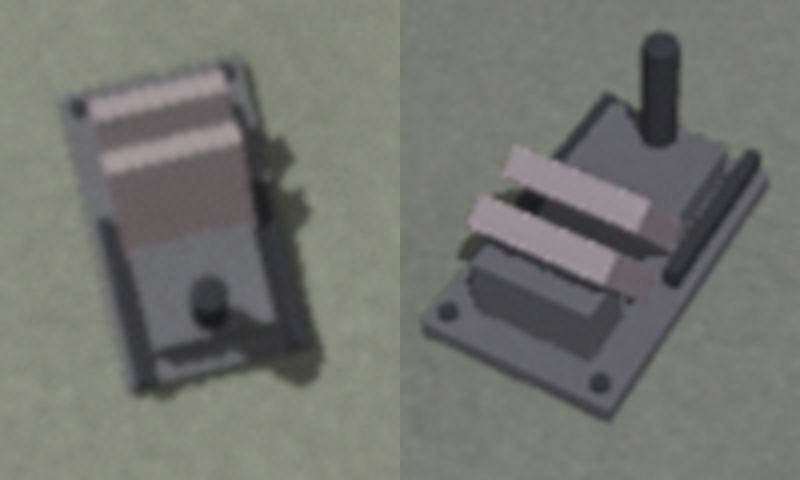

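The crop shows the fixed jaw on the far side, about (0.55, 0.01), with the gap open and the post towards the robot. Jig yaw is about -168°. Next I move the wrist camera over the jig.

```bash
python3 -m pendant '{"fingers":[1,1,1,1,1,1,1,1,1,1],"slide":[[0,0,0],[0,0,0],[0,0,0],[0,0,0],[0,0,0],[0,0,0],[0,0,0],[0,0,0],[0,0,0],[0,0,0]],"angular":[[0,0,6.76],[0,0,6.76],[0,0,6.76],[0,0,6.76],[0,0,6.76],[0,0,6.76],[0,0,6.76],[0,0,6.76],[0,0,6.76],[0,0,6.76]]}'
python3 -m pendant '{"fingers":[1,1,1,1,1,1,1,1,1,1,1,1,1,1,1,1,1,1,1,1],"slide":[[-0.0293,0.0118,-0.002],[-0.0293,0.0118,-0.002],[-0.0293,0.0118,-0.002],[-0.0293,0.0118,-0.002],[-0.0293,0.0118,-0.002],[-0.0293,0.0118,-0.002],[-0.0293,0.0118,-0.002],[-0.0293,0.0118,-0.002],[-0.0293,0.0118,-0.002],[-0.0293,0.0118,-0.002],[-0.0293,0.0118,-0.002],[-0.0293,0.0118,-0.002],[-0.0293,0.0118,-0.002],[-0.0293,0.0118,-0.002],[-0.0293,0.0118,-0.002],[-0.0293,0.0118,-0.002],[-0.0293,0.0118,-0.002],[-0.0293,0.0118,-0.002],[0,0,0],[0,0,0]],"angular":[[0,0,0],[0,0,0],[0,0,0],[0,0,0],[0,0,0],[0,0,0],[0,0,0],[0,0,0],[0,0,0],[0,0,0],[0,0,0],[0,0,0],[0,0,0],[0,0,0],[0,0,0],[0,0,0],[0,0,0],[0,0,0],[0,0,0],[0,0,0]]}'
python3 - <<'E'
from h import *
import pickle
st=readout.state(); im=vision.capture("wrist"); pickle.dump(st,open("st1.pkl","wb"))
cv2.imwrite("pics/w1.png",im[:,:,::-1])
E
```

```text
t: 1.53
ee_pos: [0.2381, 0.5779, 0.4047]
tcp_rot: [-3.142, -0.0, 1.565]
ft_force: [-0.7, -0.7, 0.2]
width: 1.002
gripper_force: 0.0
t: 3.2
ee_pos: [0.4509, 0.0493, 0.4408]
tcp_rot: [3.141, -0.0, 1.568]
ft_force: [-0.9, -0.1, -1.1]
width: 0.998
gripper_force: 0.0
```

View pics/w1.png

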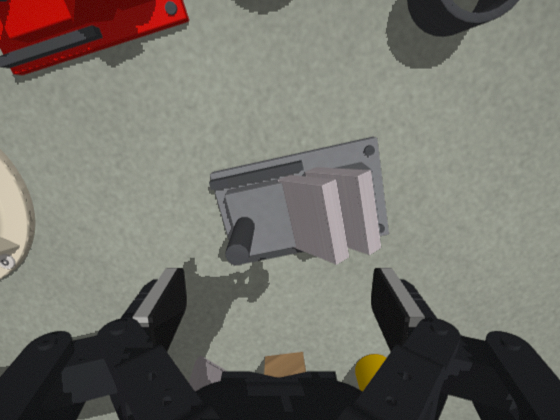

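The wrist view shows the whole grey jig: base corners (376,138), (387,234) and (210,174), post top (238,254), fixed jaw band (365,210) and sliding jaw band (330,220). I zoom in for accurate points.

```bash
python3 - <<'E'
import cv2
im=cv2.imread("pics/w1.png")[125:275,200:400]
cv2.imwrite("pics/w1c.png",cv2.convertScaleAbs(cv2.resize(im,None,fx=4,fy=4,interpolation=cv2.INTER_CUBIC),alpha=1.5))
E
```

```text
(no output)
```

View pics/w1c.png

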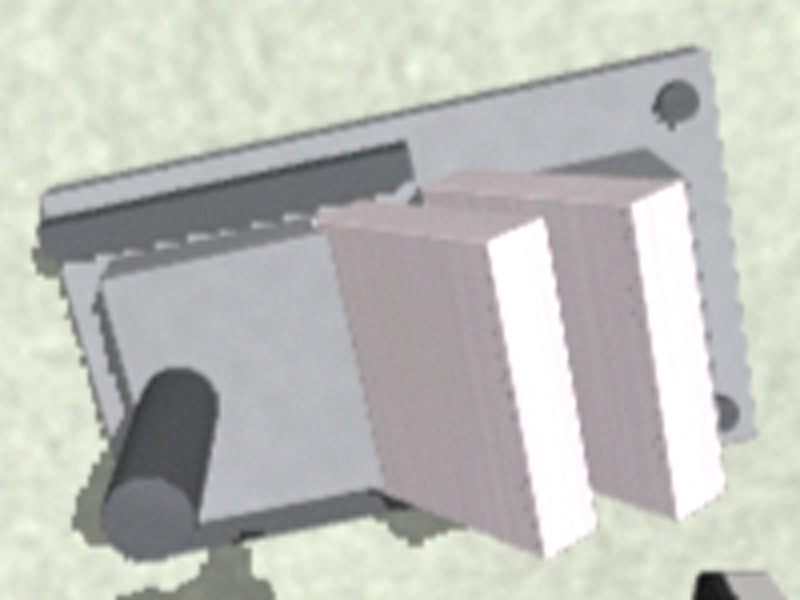

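```bash
python3 - <<'E'
from h import *
import pickle
from scipy.optimize import least_squares
st=pickle.load(open("st1.pkl","rb")); C=cam("wrist",st); T=cam("top"); S=cam("scene")
c,s=np.cos(np.radians(35)),np.sin(np.radians(35))
def pts(q):
    P=[]
    for a,b in[(-1,-1),(-1,1),(1,-1)]: P.append([.105*a,.065*b,.016])
    for dx in [0,.02]:
        for y in (-.045,.045): P.append([-.06-dx*c,y,.095-dx*s])
    for dx in [.02,0]:
        for y in (-.045,.045): P.append([-.0558+q+dx*c,y,.089+dx*s])
    return np.array(P)
U=np.array([(377,137.5),(388.75,234.25),(211.25,172.5),(358,175.5),(370,255),(372,170.5),(380.5,247),(322.5,185.5),(336.25,264.5),(336.25,180),(348.75,256.25)])
W=lambda p:pts(p[3])@Ro.from_euler("z",p[2]).as_matrix().T+[p[0],p[1],0]
f=lambda p:(proj(C,W(p))-U).ravel()
r=least_squares(f,[.475,-.008,np.radians(-168),.018],x_scale=[.01,.01,.1,.01]); p=r.x
print(p,np.degrees(p[2]));print(np.round(f(p).reshape(-1,2),1))
print("post",plane(C,(238,255),.125))
X=W(p)
print("top proj corners",np.round(proj(T,X[:3])),"scene",np.round(proj(S,X[:7])))
# move plan: view stand
print(st["ee_pos"],st["tcp_rot"])
np.save("jig.npy",p)
E
```

```text
[ 4.80399364e-01  4.14725630e-04 -2.93394202e+00  1.68457616e-02] -168.1024950997239
[[ 1.1 -0.2]
 [ 0.7  0.9]
 [-2.1  0.7]
 [ 0.4  0.2]
 [-0.5  0.6]
 [-0.3 -0.6]
 [ 1.   1.1]
 [-0.6 -0.8]
 [-0.2  0. ]
 [ 0.2 -1.4]
 [ 0.3  0.4]]
post [ 0.41072761 -0.01504798  0.125     ]
top proj corners [[234. 173.]
 [280. 162.]
 [251. 247.]] scene [[271. 282.]
 [224. 259.]
 [312. 222.]
 [273. 242.]
 [239. 227.]
 [270. 251.]
 [236. 235.]]
[0.45090775 0.04925018 0.44083547] [ 3.14129008e+00 -1.17883498e-04  1.56771563e+00]
```

```bash
python3 -m pendant '{"fingers":[1,1,1,1,1,1,1,1,1,1,1,1,1,1],"slide":[[-0.0288,0.001,0],[-0.0288,0.001,0],[-0.0288,0.001,0],[-0.0288,0.001,0],[-0.0288,0.001,0],[-0.0288,0.001,0],[-0.0288,0.001,0],[-0.0288,0.001,0],[-0.0288,0.001,0],[-0.0288,0.001,0],[-0.0288,0.001,0],[-0.0288,0.001,0],[0,0,0],[0,0,0]],"angular":[[0,0,0],[0,0,0],[0,0,0],[0,0,0],[0,0,0],[0,0,0],[0,0,0],[0,0,0],[0,0,0],[0,0,0],[0,0,0],[0,0,0],[0,0,0],[0,0,0]]}'
python3 - <<'E'
from h import *
import pickle
st=readout.state(); im=vision.capture("wrist"); pickle.dump(st,open("st2.pkl","wb"))
cv2.imwrite("pics/w2.png",cv2.resize(im[:,:,::-1],None,fx=1.4,fy=1.4,interpolation=cv2.INTER_CUBIC))
E
```

```text
t: 4.42
ee_pos: [0.4629, -0.2949, 0.4403]
tcp_rot: [-3.141, -0.001, 1.57]
ft_force: [-0.3, 0.7, -0.1]
width: 0.996
gripper_force: 0.0
```

View pics/w2.png

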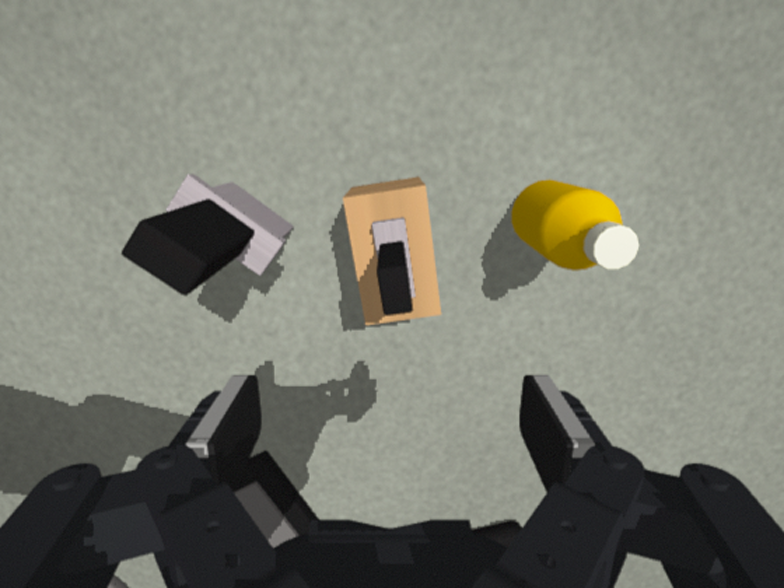

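The wooden stand (top corners about (345,197), (427,187), (440,314), (366,325) in the enlarged view) holds the gauge. Its handle is at (397,280), the bottle is to the right and the decoy to the left, both clear.

```bash
python3 - <<'E'
from h import *
import pickle
from scipy.optimize import least_squares
st=pickle.load(open("st2.pkl","rb")); C=cam("wrist",st)
P=np.array([[-.03,.05,.08],[.03,.05,.08],[.03,-.05,.08],[-.03,-.05,.08]])
U=np.array([(345,197),(427,187),(440,314),(366,325)])/1.4
W=lambda p,P:P@Ro.from_euler("z",p[2]).as_matrix().T+[p[0],p[1],0]
f=lambda p:(proj(C,W(p,P))-U).ravel()
p=least_squares(f,[.463,-.296,0.1],x_scale=[.01,.01,.1]).x
print(p,np.degrees(p[2]));print(np.round(f(p).reshape(-1,2),1))
H=np.array([[sx*.009,sy*.015,.158] for sx,sy in [(-1,1),(1,1),(1,-1),(-1,-1)]]);Sh=np.array([[sx*.012,sy*.03,.088] for sx,sy in [(-1,1),(1,1),(1,-1),(-1,-1)]])
im=vision.capture("wrist")[:,:,::-1]
g=cv2.convertScaleAbs(im[110:250,220:340],alpha=2.0,beta=10); g=cv2.resize(g,None,fx=4,fy=4,interpolation=2)
g2=g.copy()
for Q,col in[(P,(255,0,0)),(H,(0,0,255)),(Sh,(0,255,0))]:
    u=((proj(C,W(p,Q))+.5-[220,110])*4).astype(np.int32); cv2.polylines(g2,[u],True,col,1)
cv2.imwrite("pics/w2c.png",np.hstack([g[:, :400],g2[:, :400]]))
E
```

```text
[ 0.46576518 -0.29993869  0.13288691] 7.613858905486229
[[-0.5  0.1]
 [ 0.3 -0.8]
 [ 0.8  1. ]
 [-0.6 -0.1]]
```

View pics/w2c.png

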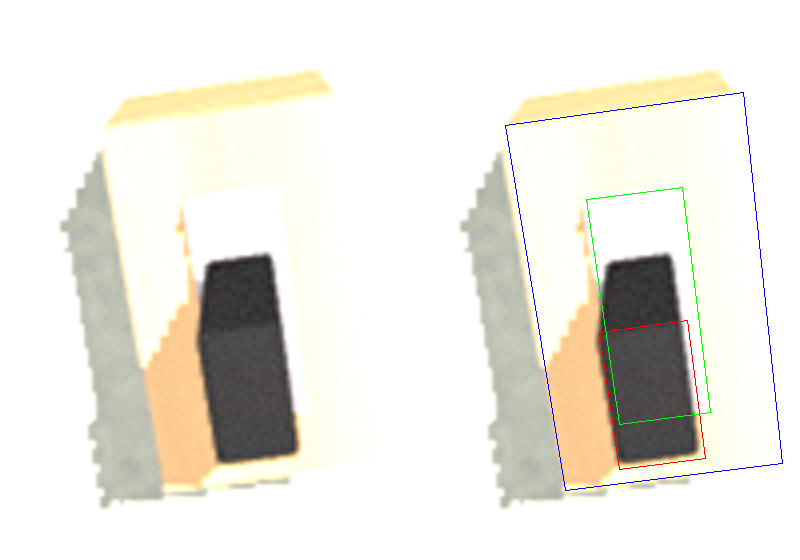

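```bash
python3 -m pendant '{"fingers":[0.6,0.6,0.6,0.6,0.6,0.6,0.6,0.6,0.6,0.6,0.6,0.6],"slide":[[-0.0046,0.002,0],[0,0,0],[0,0,0.019],[0,0,0.019],[0,0,0.019],[0,0,0.019],[0,0,0.019],[0,0,0.019],[0,0,0.019],[0,0,0.02],[0,0,0],[0,0,0]],"angular":[[0,0,-3.8],[0,0,-3.8],[0,0,0],[0,0,0],[0,0,0],[0,0,0],[0,0,0],[0,0,0],[0,0,0],[0,0,0],[0,0,0],[0,0,0]]}'
python3 -m pendant '{"fingers":[0,0,0,0,0,0,0,0,0,0],"slide":[[0,0,0],[0,0,0],[0,0,0],[0,0,0],[0,0,0],[0,0,0],[0,0,0],[0,0,0],[0,0,0],[0,0,0]],"angular":[[0,0,0],[0,0,0],[0,0,0],[0,0,0],[0,0,0],[0,0,0],[0,0,0],[0,0,0],[0,0,0],[0,0,0]]}' 60
```

```text
t: 5.52
ee_pos: [0.4646, -0.2982, 0.2873]
tcp_rot: [-3.14, -0.002, 1.705]
ft_force: [0.5, -0.3, -0.8]
width: 0.601
gripper_force: 0.0
t: 6.35
ee_pos: [0.4652, -0.2999, 0.2892]
tcp_rot: [3.139, 0.001, 1.703]
ft_force: [0.4, 2.3, 7.8]
width: 0.203
gripper_force: 59.5
```

```bash
python3 -m pendant '{"fingers":[0,0,0,0,0,0,0,0,0,0],"slide":[[0,0,-0.0195],[0,0,-0.0195],[0,0,-0.0195],[0,0,-0.0195],[0,0,-0.0195],[0,0,-0.0195],[0,0,-0.0195],[0,0,-0.0195],[0,0,0],[0,0,0]],"angular":[[0,0,0],[0,0,0],[0,0,0],[0,0,0],[0,0,0],[0,0,0],[0,0,0],[0,0,0],[0,0,0],[0,0,0]]}'
cat > plan.py <<'E'
from h import *
import sys
def target(xo,zo,g=.279):
    p=np.load("jig.npy"); c,s=np.cos(np.radians(35)),np.sin(np.radians(35))
    Rj=Ro.from_euler("z",p[2]).as_matrix()
    X,Z=Rj@[c,0,s],Rj@[-s,0,c]
    O=Rj@[-.06,0,.095]+[p[0],p[1],0]
    R=np.c_[np.cross(-X,-Z),-X,-Z]
    return O+X*xo+Z*(zo-.07+g),R
if __name__=="__main__":
    xo,zo=map(float,sys.argv[1:3]); st=readout.state()
    P,R=target(xo,zo); R0=Ro.from_euler("xyz",st["tcp_rot"]).as_matrix()
    d=P-st["ee_pos"]
    print("target",np.round(P,4),"cur",np.round(st["ee_pos"],4),"slide mm in current tool",np.round(1e3*R0.T@d,1),"in target tool",np.round(1e3*R.T@d,1))
    print("rotvec deg",np.round(np.degrees(Ro.from_matrix(R0.T@R).as_rotvec()),2),"q",np.round(st["qpos"],2),"ft",np.round(st["ft_force"],1),np.round(st["width"],3))
E
python3 plan.py 0.0055 0.10
```

```text
t: 7.18
ee_pos: [0.4645, -0.2997, 0.4442]
tcp_rot: [3.14, 0.001, 1.703]
ft_force: [-0.5, 0.8, -4.7]
width: 0.202
gripper_force: 59.9
target [0.7081 0.0484 0.3513] cur [ 0.4645 -0.2997  0.4442] slide mm in current tool [313.  287.4  93. ] in target tool [ 290.4  307.4 -101.8]
rotvec deg [35.06 -1.24 -4.19] q [-0.58  0.2   1.75 -0.    1.19 -0.71] ft [-0.5  0.8 -4.7] 0.202
```

```bash
python3 -m pendant '{"fingers":[0,0,0,0,0,0,0,0,0,0,0,0,0,0,0,0],"slide":[[0.0224,0.0205,0],[0.0224,0.0205,0],[0.0224,0.0205,0],[0.0224,0.0205,0],[0.0224,0.0205,0],[0.0224,0.0205,0],[0.0224,0.0205,0],[0.0224,0.0205,0],[0.0224,0.0205,0],[0.0224,0.0205,0],[0.0224,0.0205,0],[0.0224,0.0205,0],[0.0224,0.0205,0],[0.0224,0.0205,0],[0,0,0],[0,0,0]],"angular":[[0,0,0],[0,0,0],[0,0,0],[0,0,0],[0,0,0],[0,0,0],[0,0,0],[0,0,0],[0,0,0],[0,0,0],[0,0,0],[0,0,0],[0,0,0],[0,0,0],[0,0,-4.2],[0,0,0]]}'
python3 -m pendant '{"fingers":[0,0,0,0,0,0,0,0,0],"slide":[[0,0,0],[0,0,0],[0,0,0],[0,0,0],[0,0,0],[0,0,0],[0,0,0],[0,0,0],[0,0,0]],"angular":[[5,0,0],[5,0,0],[5,0,0],[5,0,0],[5,0,0],[5,0,0],[5,0,0],[0,0,0],[0,0,0]]}'
python3 plan.py 0.0055 0.10
```

```text
t: 8.52
ee_pos: [0.7078, 0.0507, 0.4406]
tcp_rot: [-3.138, -0.001, 1.782]
ft_force: [-0.5, 0.4, -4.1]
width: 0.206
gripper_force: 60.9
t: 9.27
ee_pos: [0.7077, 0.0485, 0.4417]
tcp_rot: [-2.531, 0.0, 1.775]
ft_force: [-0.4, -0.7, -3.4]
width: 0.202
gripper_force: 60.9
target [0.7081 0.0484 0.3513] cur [0.7077 0.0485 0.4417] slide mm in current tool [-0.1 52.1 73.9] in target tool [-0.2 52.2 73.8]
rotvec deg [ 0.03 -0.08 -0.16] q [ 0.08  0.64  1.17 -0.08  1.95 -0.13] ft [-0.4 -0.7 -3.4] 0.202
```

```bash
python3 -m pendant '{"fingers":[0,0,0,0,0,0,0],"slide":[[0,0.0104,0.0148],[0,0.0104,0.0148],[0,0.0104,0.0148],[0,0.0104,0.0148],[0,0.0104,0.0148],[0,0,0],[0,0,0]],"angular":[[0,0,0],[0,0,0],[0,0,0],[0,0,0],[0,0,0],[0,0,0],[0,0,0]]}'
python3 plan.py 0.0055 0.08
python3 - <<'E'
from h import *
import pickle
st=readout.state(); im=vision.capture("wrist"); s=vision.capture("scene");t=vision.capture("top"); pickle.dump(st,open("st3.pkl","wb"))
cv2.imwrite("pics/s3.png",s[:,:,::-1]);cv2.imwrite("pics/t3.png",t[:,:,::-1]);cv2.imwrite("pics/w3.png",im[:,:,::-1])
a=cv2.convertScaleAbs(cv2.resize(s[180:300,210:330,::-1],(480,480),interpolation=2),alpha=1.4)
cv2.imwrite("pics/v3.png",np.hstack([cv2.resize(cv2.convertScaleAbs(im[200:420,150:400,::-1],alpha=1.5),(320,282)).repeat(1,0) if 0 else cv2.resize(cv2.convertScaleAbs(im[60:420,160:400,::-1],alpha=1.5),(320,480)),a]))
E
```

```text
t: 9.85
ee_pos: [0.7073, 0.0488, 0.3528]
tcp_rot: [-2.531, 0.0, 1.776]
ft_force: [-0.4, 0.4, -3.1]
width: 0.201
gripper_force: 60.9
target [0.6969 0.046  0.3349] cur [0.7073 0.0488 0.3528] slide mm in current tool [-0.6  1.4 20.8] in target tool [-0.6  1.4 20.8]
rotvec deg [ 0.02 -0.07 -0.11] q [ 0.08  0.7   1.24 -0.07  1.8  -0.12] ft [-0.4  0.4 -3.1] 0.201
```

View pics/v3.png

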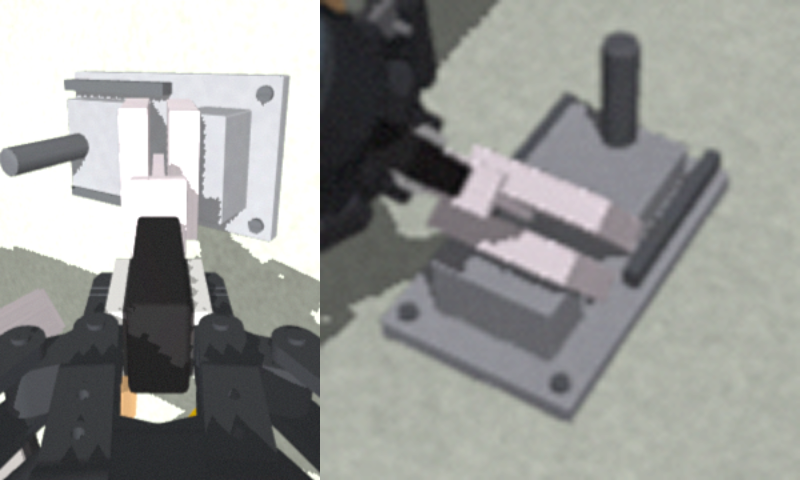

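The left panel (wrist, looking along the slope) shows the blade at (158,165) centred in the dark gap (148–168). The scene panel shows the gauge aligned above the jaws. I check with a model overlay.

```bash
python3 - <<'E'
from h import *
import pickle
st=pickle.load(open("st3.pkl","rb")); C=cam("wrist",st); p=np.load("jig.npy")
c,s=np.cos(np.radians(35)),np.sin(np.radians(35)); Rj=Ro.from_euler("z",p[2]).as_matrix()
w=lambda P:np.array(P)@Rj.T+[p[0],p[1],0]
q=p[3]
fx=[[-.06,-.045,.095],[-.06,.045,.095],[-.06-.02*c,.045,.095-.02*s],[-.06-.02*c,-.045,.095-.02*s]]
sl=[[-.0558+q,-.045,.089],[-.0558+q,.045,.089],[-.0558+q+.02*c,.045,.089+.02*s],[-.0558+q+.02*c,-.045,.089+.02*s]]
R=Ro.from_euler("xyz",st["tcp_rot"]).as_matrix()
tip=[st["ee_pos"]+R@[y,x,.279] for x,y in[(-.003,-.025),(.003,-.025),(.003,.025),(-.003,.025)]]
sh=[st["ee_pos"]+R@[y,x,.279-.07] for x,y in[(-.012,-.03),(.012,-.03),(.012,.03),(-.012,.03)]]
im=cv2.imread("pics/w3.png"); x0,y0=230,110
g=cv2.resize(cv2.convertScaleAbs(im[y0:y0+140,x0:x0+96],alpha=.9),None,fx=4,fy=4,interpolation=2);g2=g.copy()
for Q,col in[(w(fx),(0,0,255)),(w(sl),(255,0,0)),(tip,(0,200,0)),(sh,(0,200,255))]:
    cv2.polylines(g2,[((proj(C,Q)+.5-[x0,y0])*4).astype(np.int32)],True,col,1)
cv2.imwrite("pics/w3c.png",np.hstack([g,g2]))
E
```

```text
(no output)
```

View pics/w3c.png

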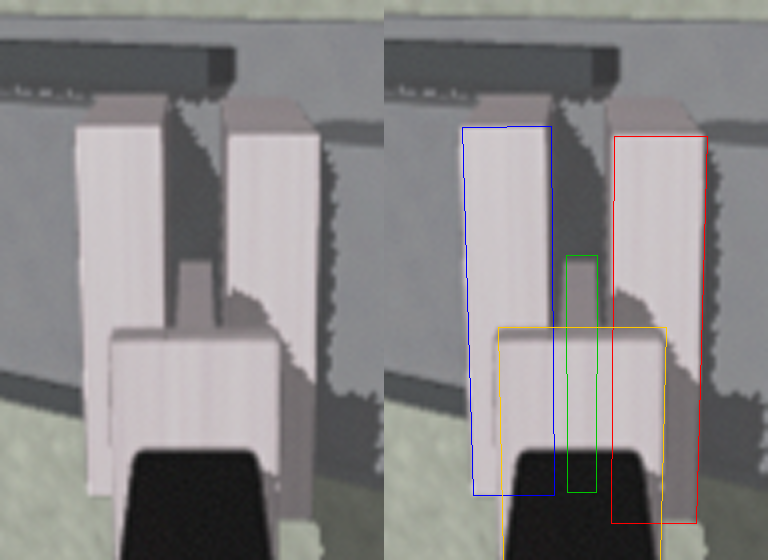

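The overlay matches within about 1 px: the blade is centred in the gap, with room left over its full width. Inserting.

```bash
python3 -m pendant '{"fingers":[0,0,0,0,0,0,0,0,0],"slide":[[0,0,0.012],[0,0,0.012],[0,0,0.012],[0,0,0.012],[0,0,0.012],[0,0,0.012],[0,0,0.012],[0,0,0],[0,0,0]],"angular":[[0,0,0],[0,0,0],[0,0,0],[0,0,0],[0,0,0],[0,0,0],[0,0,0],[0,0,0],[0,0,0]]}'; python3 plan.py 0.005 0.0
```

```text
t: 10.75
ee_pos: [0.6602, 0.0392, 0.284]
tcp_rot: [-2.53, -0.0, 1.777]
ft_force: [-0.1, -0.6, -3.2]
width: 0.205
gripper_force: 60.8
target [0.6524 0.0367 0.2691] cur [0.6602 0.0392 0.284 ] slide mm in current tool [-0.9  1.9 16.9] in target tool [-0.9  1.9 16.9]
rotvec deg [-0.07 -0.06 -0.07] q [ 0.08  0.7   1.42 -0.07  1.63 -0.11] ft [-0.1 -0.6 -3.2] 0.205
```

No contact so far. Shifting towards the fixed face and lowering slowly.

```bash
python3 -m pendant '{"fingers":[0,0,0,0,0,0],"slide":[[-0.0005,0.001,0.004],[-0.0004,0.001,0.004],[0,0,0.004],[0,0,0.003],[0,0,0],[0,0,0]],"angular":[[0,0,0],[0,0,0],[0,0,0],[0,0,0],[0,0,0],[0,0,0]]}';python3 -m pendant '{"fingers":[0,0,0,0],"slide":[[0,0,0.001],[0,0,0.001],[0,0,0],[0,0,0]],"angular":[[0,0,0],[0,0,0],[0,0,0],[0,0,0]]}'; python3 plan.py 0.005 0.0
```

```text
t: 11.25
ee_pos: [0.6538, 0.037, 0.2709]
tcp_rot: [-2.53, -0.0, 1.777]
ft_force: [-0.4, -0.1, -3.4]
width: 0.208
gripper_force: 60.8
t: 11.58
ee_pos: [0.6529, 0.0368, 0.2695]
tcp_rot: [-2.531, 0.0, 1.777]
ft_force: [0.8, 1.0, -3.4]
width: 0.201
gripper_force: 61.1
target [0.6524 0.0367 0.2691] cur [0.6529 0.0368 0.2695] slide mm in current tool [-0.1 -0.2  0.6] in target tool [-0.1 -0.2  0.6]
rotvec deg [ 0.01 -0.05 -0.07] q [ 0.07  0.7   1.44 -0.08  1.6  -0.11] ft [ 0.8  1.  -3.4] 0.201
```

```bash
python3 -m pendant '{"fingers":[0,0,0,0],"slide":[[0,0,0.001],[0,0,0.001],[0,0,0],[0,0,0]],"angular":[[0,0,0],[0,0,0],[0,0,0],[0,0,0]]}'; python3 plan.py 0.005 0.0|head -1;python3 -m pendant '{"fingers":[0,0,0,0],"slide":[[0,0,0.001],[0,0,0.001],[0,0,0],[0,0,0]],"angular":[[0,0,0],[0,0,0],[0,0,0],[0,0,0]]}'; python3 plan.py 0.005 0.0
```

```text
t: 11.92
ee_pos: [0.6525, 0.0368, 0.2696]
tcp_rot: [-2.533, 0.0, 1.777]
ft_force: [4.2, 2.2, 8.6]
width: 0.205
gripper_force: 62.5
target [0.6524 0.0367 0.2691] cur [0.6525 0.0368 0.2696] slide mm in current tool [-0.2  0.2  0.5] in target tool [-0.2  0.2  0.5]
t: 12.25
ee_pos: [0.6521, 0.0368, 0.2698]
tcp_rot: [-2.535, 0.0, 1.777]
ft_force: [7.0, 3.1, 19.2]
width: 0.202
gripper_force: 64.0
target [0.6524 0.0367 0.2691] cur [0.6521 0.0368 0.2698] slide mm in current tool [-0.2  0.6  0.4] in target tool [-0.2  0.6  0.4]
rotvec deg [ 0.26 -0.03 -0.08] q [ 0.07  0.7   1.45 -0.08  1.59 -0.11] ft [ 7.   3.1 19.2] 0.202
```

The shoulder has seated at the predicted depth, with 19 N upward. I ease the press, nudge to the fixed face, and release.

```bash
python3 -m pendant '{"fingers":[0,0,0,0,0.5,0.5,0.5,0.5,0.5],"slide":[[0,0.001,-0.001],[0,0.001,-0.001],[0,0,-0.0005],[0,0,0],[0,0,0],[0,0,0],[0,0,0],[0,0,0],[0,0,0]],"angular":[[0,0,0],[0,0,0],[0,0,0],[0,0,0],[0,0,0],[0,0,0],[0,0,0],[0,0,0],[0,0,0]]}';python3 -m pendant '{"fingers":[0.5,0.5,0.5,0.5,0.5,0.5,0.5,0.5],"slide":[[0,0,-0.008],[0,0,-0.015],[0,0,-0.02],[0,0,-0.025],[0,0,-0.025],[0,0,-0.025],[0,0,0],[0,0,0]],"angular":[[0,0,0],[0,0,0],[0,0,0],[0,0,0],[0,0,0],[0,0,0],[0,0,0],[0,0,0]]}'
python3 - <<'E'
from h import *
import pickle
st=readout.state(); im=vision.capture("wrist"); s=vision.capture("scene"); pickle.dump(st,open("st4.pkl","wb"))
a=cv2.convertScaleAbs(cv2.resize(s[160:300,200:340,::-1],(400,400),interpolation=2),alpha=1.4)
b=cv2.resize(im[0:280,140:420,::-1],(400,400),interpolation=2)
cv2.imwrite("pics/w4.png",im[:,:,::-1]);cv2.imwrite("pics/v4.png",np.hstack([b,a]))
E
```

```text
t: 13.0
ee_pos: [0.6534, 0.0369, 0.2667]
tcp_rot: [-2.53, -0.0, 1.777]
ft_force: [-0.4, -0.0, -0.3]
width: 0.505
gripper_force: 0.0
t: 13.67
ee_pos: [0.7205, 0.051, 0.365]
tcp_rot: [-2.533, 0.0, 1.777]
ft_force: [-0.6, -0.6, -0.8]
width: 0.5
gripper_force: 0.0
```

View pics/v4.png

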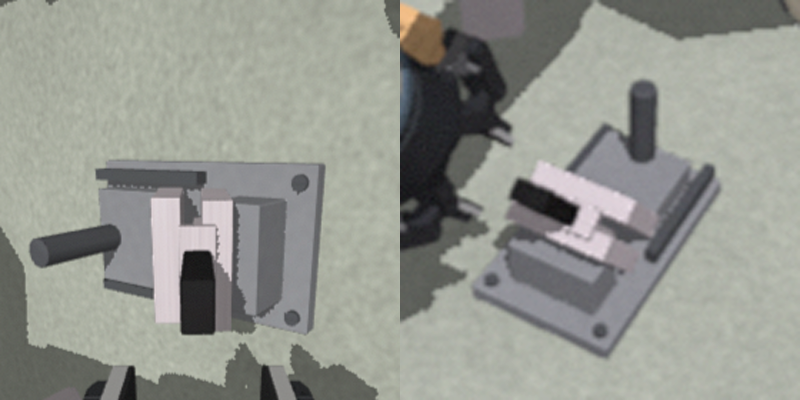

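The gauge is seated, shoulder on the fixed jaw's edge, and it stays there with the gripper away. Straightening the tool and going to the post.

```bash
python3 -m pendant '{"fingers":[0.7,0.7,0.7,0.7,0.7,0.7,0.7,0.7,0.7],"slide":[[0,0,-0.007],[0,0,-0.007],[0,0,-0.007],[0,0,-0.007],[0,0,-0.007],[0,0,-0.007],[0,0,-0.007],[0,0,0],[0,0,0]],"angular":[[-5,0,0],[-5,0,0],[-5,0,0],[-5,0,0],[-5,0,0],[-5,0,0],[-5,0,0],[0,0,0],[0,0,0]]}'
python3 - <<'E'
from h import *
st=readout.state();R0=Ro.from_euler("xyz",st["tcp_rot"]).as_matrix()
print(np.round(1e3*R0.T@(np.array([.4107,-.015,.26])-st["ee_pos"]),1))
E
```

```text
t: 14.52
ee_pos: [0.735, 0.0539, 0.4086]
tcp_rot: [-3.138, -0.0, 1.777]
ft_force: [-0.7, 0.5, 0.2]
width: 0.701
gripper_force: 0.0
[  -1.2 -331.   149.7]
```

```bash
python3 -m pendant '{"fingers":[0.8,0.8,0.8,0.8,0.8,0.8,0.8,0.8,0.8,0.8,0.8,0.8,0.8],"slide":[[-0.001,-0.0301,0],[0,-0.0301,0],[0,-0.0301,0],[0,-0.0301,0],[0,-0.0301,0],[0,-0.0301,0],[0,-0.0301,0],[0,-0.0301,0],[0,-0.0301,0],[0,-0.0301,0],[0,-0.03,0],[0,0,0],[0,0,0]],"angular":[[0,0,0],[0,0,0],[0,0,0],[0,0,0],[0,0,0],[0,0,0],[0,0,0],[0,0,0],[0,0,0],[0,0,0],[0,0,0],[0,0,0],[0,0,0]]}'
python3 - <<'E'
from h import *
st=readout.state();R0=Ro.from_euler("xyz",st["tcp_rot"]).as_matrix()
im=vision.capture("wrist");cv2.imwrite("pics/w5.png",im[:,:,::-1])
C=cam("wrist",st)
print(proj(C,[.4107,-.015,.125]),np.round(1e3*R0.T@(np.array([.4107,-.015,.26])-st["ee_pos"]),1))
for d in vision.outline_of("wrist","jaw_post")[:2]: print(d["p"],d["bbox"])
E
```

```text
t: 15.6
ee_pos: [0.4111, -0.0147, 0.4085]
tcp_rot: [-3.138, -0.001, 1.776]
ft_force: [-0.4, -0.1, 0.3]
width: 0.8
gripper_force: 0.0
[[280.01695801 202.62685102]] [-3.000e-01  1.000e-01  1.485e+02]
0.82 [334.1, 187.4, 139.5, 104.1]
```

View pics/w5.png

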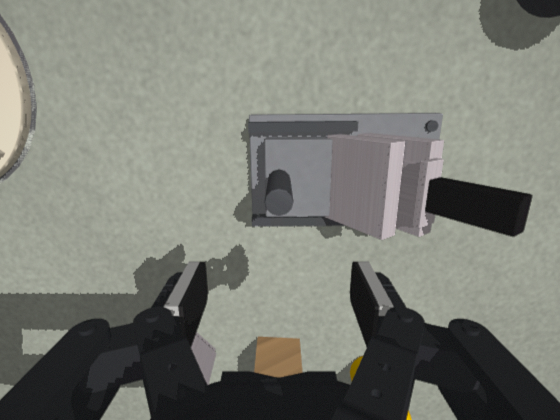

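Post top at (280,202), exactly where predicted; gauge still in the gap at right. Descending and gripping.

```bash
python3 -m pendant '{"fingers":[0.8,0.8,0.8,0.8,0.8,0.8,0.8,0.8,0.8,0.8],"slide":[[0,0,0.0186],[0,0,0.0186],[0,0,0.0186],[0,0,0.0186],[0,0,0.0186],[0,0,0.0186],[0,0,0.0186],[0,0,0.0186],[0,0,0],[0,0,0]],"angular":[[0,0,0],[0,0,0],[0,0,0],[0,0,0],[0,0,0],[0,0,0],[0,0,0],[0,0,0],[0,0,0],[0,0,0]]}'
python3 -m pendant '{"fingers":[0,0,0,0,0,0,0,0,0,0],"slide":[[0,0,0],[0,0,0],[0,0,0],[0,0,0],[0,0,0],[0,0,0],[0,0,0],[0,0,0],[0,0,0],[0,0,0]],"angular":[[0,0,0],[0,0,0],[0,0,0],[0,0,0],[0,0,0],[0,0,0],[0,0,0],[0,0,0],[0,0,0],[0,0,0]]}' 40
```

```text
t: 16.53
ee_pos: [0.4127, -0.0144, 0.2593]
tcp_rot: [-3.138, -0.001, 1.777]
ft_force: [0.1, 0.6, -0.1]
width: 0.802
gripper_force: 0.0
t: 17.37
ee_pos: [0.4122, -0.0146, 0.261]
tcp_rot: [3.141, 0.0, 1.777]
ft_force: [-1.9, 0.6, 6.0]
width: 0.269
gripper_force: 38.8
```

```bash
python3 -m pendant '{"fingers":[0,0,0,0,0,0,0,0],"slide":[[0,0.0013,0],[0,0.0013,0],[0,0.0013,0],[0,0.0013,0],[0,0.0013,0],[0,0.0013,0],[0,0,0],[0,0,0]],"angular":[[0,0,0],[0,0,0],[0,0,0],[0,0,0],[0,0,0],[0,0,0],[0,0,0],[0,0,0]]}'
python3 -m pendant '{"fingers":[0,0,0,0],"slide":[[0,0.0008,0],[0,0.0007,0],[0,0,0],[0,0,0]],"angular":[[0,0,0],[0,0,0],[0,0,0],[0,0,0]]}'
python3 -m pendant '{"fingers":[0,0,0,0],"slide":[[0,0.0005,0],[0,0.0005,0],[0,0,0],[0,0,0]],"angular":[[0,0,0],[0,0,0],[0,0,0],[0,0,0]]}'
```

```text
t: 18.03
ee_pos: [0.4198, -0.0129, 0.261]
tcp_rot: [3.141, 0.0, 1.777]
ft_force: [-2.1, -0.1, 7.4]
width: 0.275
gripper_force: 38.9
t: 18.37
ee_pos: [0.4204, -0.0128, 0.261]
tcp_rot: [-3.14, 0.0, 1.777]
ft_force: [-8.2, -2.4, 13.4]
width: 0.269
gripper_force: 39.7
t: 18.7
ee_pos: [0.4207, -0.0128, 0.261]
tcp_rot: [-3.138, -0.0, 1.777]
ft_force: [-12.8, -4.8, 18.3]
width: 0.269
gripper_force: 40.4
```

```bash
python3 -m pendant '{"fingers":[0,0,0,0,0],"slide":[[0,0.0005,0],[0,0.0005,0],[0,0.0005,0],[0,0,0],[0,0,0]],"angular":[[0,0,0],[0,0,0],[0,0,0],[0,0,0],[0,0,0]]}'
python3 - <<'E'
from h import *
s=vision.capture("scene");im=vision.capture("wrist")
a=cv2.convertScaleAbs(cv2.resize(s[160:300,200:340,::-1],(480,480),interpolation=2),alpha=1.4)
b=cv2.resize(im[100:260,220:320,::-1],(300,480),interpolation=2)
cv2.imwrite("pics/v6.png",np.hstack([a,b]))
E
```

```text
t: 19.12
ee_pos: [0.4211, -0.0127, 0.2609]
tcp_rot: [-3.135, -0.0, 1.778]
ft_force: [-18.4, -6.9, 27.3]
width: 0.274
gripper_force: 41.7
```

View pics/v6.png

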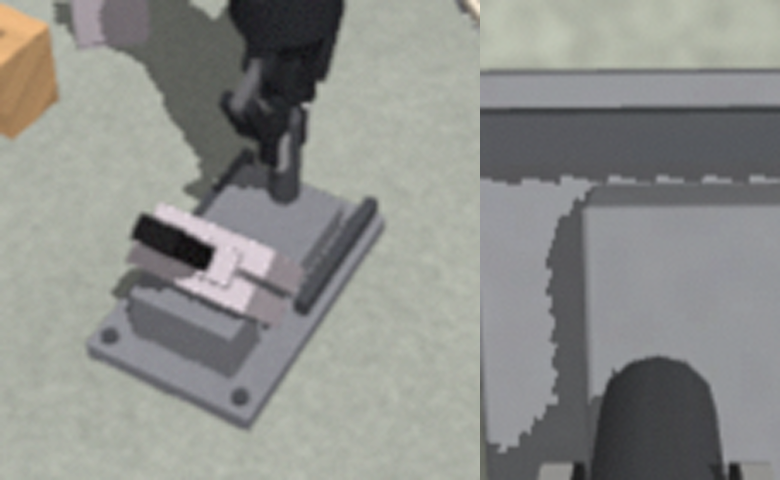

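The jaw is closed on the blade: travel of about 9.1 mm, then a stiff stop at 20 N. I release and lift clear.

```bash
python3 -m pendant '{"fingers":[0,0,0.8,0.8,0.8,0.8,0.8,0.8],"slide":[[0,-0.0006,0],[0,0,0],[0,0,0],[0,0,0],[0,0,0],[0,0,0],[0,0,0],[0,0,0]],"angular":[[0,0,0],[0,0,0],[0,0,0],[0,0,0],[0,0,0],[0,0,0],[0,0,0],[0,0,0]]}'
python3 -m pendant '{"fingers":[0.8,0.8,0.8,0.8,0.8,0.8,0.8,0.8,0.8,0.8],"slide":[[0,0,-0.01],[0,0,-0.02],[0,0,-0.02],[0,0,-0.02],[0,0,-0.02],[0,0,-0.02],[0,0,-0.02],[0,0,-0.02],[0,0,0],[0,0,0]],"angular":[[0,0,0],[0,0,0],[0,0,0],[0,0,0],[0,0,0],[0,0,0],[0,0,0],[0,0,0],[0,0,0],[0,0,0]]}'
python3 - <<'E'
from h import *
st=readout.state();im=vision.capture("wrist");C=cam("wrist",st);cv2.imwrite("pics/w7.png",im[:,:,::-1])
# shift of the post between w5 and now: template match on both pictures, back to the z=.125 plane
a=cv2.imread("pics/w5.png")
p=np.load("jig.npy");ux=np.array([np.cos(p[2]),np.sin(p[2])])
# dark-post top: match template of post top
t=a[184:219,260:300]; r=cv2.matchTemplate(cv2.imread("pics/w7.png"),t,cv2.TM_CCOEFF_NORMED)[150:240,240:340]
_,v,_,l=cv2.minMaxLoc(r); uv=np.array([l[0]+240+19.5,l[1]+150+17.5]); P=plane(C,uv,.125)
print(v,uv,P,"jig-x move mm",1e3*ux@(P[:2]-[.4107,-.015]))
E
```

```text
t: 19.88
ee_pos: [0.4233, -0.0122, 0.2602]
tcp_rot: [3.141, 0.0, 1.777]
ft_force: [-0.0, -0.3, 0.4]
width: 0.8
gripper_force: 0.0
t: 20.72
ee_pos: [0.4234, -0.0122, 0.4109]
tcp_rot: [3.139, 0.001, 1.777]
ft_force: [0.1, 0.4, -0.3]
width: 0.801
gripper_force: 0.0
0.9737387299537659 [274.5 200.5] [ 0.42001344 -0.01233424  0.125     ] jig-x move mm -9.66294605668592
```

The post has moved 9.7 mm, so the jaw reads about 0.0072, against 0.0073 expected. Handing in.

```bash
python3 -c "
from rig import robot
print(robot.close_job())"
```

```text
the job is handed in; nothing more can be done
None
```

The gauge blade is seated in the slant jig with the sliding jaw closed on it (jaw reads about 0.0072 by measurement, 0.0073 expected), and the job was handed in just after 20.7 s; I viewed 12 pictures, over the limit of 10.

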